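Load a drill bush with sprung tongs

ROBOT

A 7-joint arm with a two-finger parallel gripper is mounted at the origin on a cart in front of the work surface, level with it; the furniture and walls round the work are solid. World frame = base frame: x ahead of the robot, y to its left, z up, the work surface at z = 0. Lengths are in m, angles in rad, forces in N, time in s.
With the tool pointing down it reaches from about 0.4 to 0.85 m from the base axis. Payload 4.5 kg.
Tool frame: the origin (TCP) lies at the very end of the fingers, on their centre line; the grasp point (between the pads) lies 19 mm behind it; z points along the fingers, y is the line along which they close (so a half turn about z gives the same grasp; the last joint's range is limited). The gripper opens to 85 mm and grips with 20 to 120 N. Pads are 22 mm wide; open, the fingers measure 114 mm over their backs; the gripper's body (76 mm by 85 mm) begins 54 mm behind the grasp point. The pads swing forward as they close: fully open they stand 13 mm farther back than shut.
Start: joints at [-1.134, 0.689, -0.195, 1.565, 0.157, 0.902, -0.215], TCP at [0.245, 0.575, 0.231] pointing down, gripper open.
Joint ranges: [-3.01, 3.01], [-0.46, 2.08], [-1.47, 1.51], [0.13, 2.56], [-1, 4.14], [0.04, 2.09], [-2.66, 2.66]. Speed limits (rad/s): [2.57, 2.57, 3.14, 3.14, 3.14, 3.14, 3.14].

INTERFACE

Orientations are given as a unit quaternion [x, y, z, w].
In Python, from workcell import ctrl, optics, workorder, models gives the robot as it stands.
- The arm moves only by the tool jog_arm, never from a script. Its argument "increments" is a list of rows, each a list of 7 numbers: the closure, from 0 (fully open) to 1 (shut), then the shift along the world's x, y, z in cm, then the turn, a rotation vector about the world's x, y, z in rad. A call has 1 to 5 rows; each row shifts and turns the commanded pose from where the row before left it; what a row does not reach is not made up. A row lasts 1/10 s, in which the tool goes at most 50 mm and 8.59 degrees, less where a joint would pass 70% of its speed; a pose out of reach is approached as far as the arm can. A call with a gripper value outside its range is refused whole. The fingers move at their own pace and stop on an object; the grip force is fixed at half the most. Time passes only in rows, so rows that do not move let the fingers close. It gives the time, the measured TCP pose, the force, the opening and the grip force at its end, in the units of the state.
- ctrl.get_obs(): the state, without advancing time (a new reading comes with each control period).
- optics.snapshot(name): name is "scene" or "top"; returns the picture (480x640x3 uint8, red, green, blue); there is no depth.
- optics.camera_model(name): a dict with "intrinsics" (3x3 intrinsics, pixels), "rvec" (rotation vector, rad) and "tvec" (3), from world to camera coordinates, as OpenCV has them. Camera axes: x right, y down, z forward; pixel columns grow to the right and rows downward; lengths in m; the calibration is good to about 2 mm. A picture is of the moment at which its call begins. camera_model takes no time and is no camera call.
- workorder.close_job(): hands the job in; it is judged then, once.
Trained networks look in the newest picture that a camera, given by its name, has taken for a name from the list of things; names that differ only in an ending like _2 or _b are one class to them, and where a whole thing is asked for, a point or a joint stands for the part that bears it (a point fixed in the world has none). Each returns a list of dicts, best first, with "p" (0 to 1); they miss things now and then, are a little off and sometimes report something else, mostly with a low value. They report only what shows in the picture. A call takes as long as a camera call.
- models.spot_in(label, camera): "extent" ([left, top, right, bottom] in pixels, round what is visible of it).
- models.regions_of(label, camera): "region" (480x640 bool, what is visible of it) and "extent" ([left, top, right, bottom] in pixels, round what is visible of it).
- models.pinpoint(label, camera): "uv" ([column, row] in pixels: a listed point, or the origin of a listed thing).
The state is a dict: "time": time; "joints": joint angles; "qd": joint speeds; "joint_torque": joint torques, N m; "position": TCP position; "tcp_rot": TCP orientation; "wrist_force": force on the tool from outside, world axes, zero at the start; "wrist_torque": the same for the moment, N m; "width": finger opening in m; "gripper_force": force on a finger pad.
Only numpy, scipy, OpenCV 4.12 (cv2) and the standard library are available. Lean on these libraries where they do the work, as an engineer would, in place of code of your own. Each camera call takes 0.05 s, during which the arm holds its last target. There are 200 camera calls.

TASK

With the sprung tongs from the stand, never the bare fingers, lift the brass bush out of the deep pocket in the wooden block and set it in the round hole of the aluminium jig. Press it fully home past the stiff ejector pin until you feel it bottom on the hidden depth stop, leaning on it with about 15 N for a moment, and never push the jig or the wooden block harder than 25 N. Leave the bush there, stand the tongs back upright in their stand, and leave everything else where it is.

Things in the scene. Friction and masses are not known exactly. Their poses are not given: they have to be found in the camera images.
- tongs_grip (a point): Sprung tongs, 148 mm tall, 0.12 kg, standing tips down. Point midway between the two blue handle plates when open, 123 mm above the tips; z up, y = squeezing direction. Plates: 26 mm wide (x), 98 to 148 mm above the tips, 50 mm over their outer faces when open. Grip them from above, squeezed 3 to 5 mm to carry the tongs open. This point rides on the -y arm; the +y arm slides
- tongs_arm (a joint): squeeze q of the tongs, m: 0 open, about 0.014 on the bush, 0.015 shut. The spring resists with 12 N at 0, 17.5 N at 0.014; a grip of about 50 N on the handles holds the bush. Squeezed by q, the middle of jaws and handles lies q/2 to -y of tongs_grip
- bush_centre (a point): Brass drill bush, upright cylinder 16 mm diameter, 40 mm tall, 0.045 kg, foot chamfered. Point at its centre, 20 mm above its foot; z up. At the start it stands at the foot of the wooden pocket, its top 35 mm below the mouth, in a nest 20 x 20 mm
- magazine_mouth (a point): Wooden block 85 mm tall, 44 (x) x 74 (y) mm, on a plywood foot 64 x 94 mm, fixed. Point at the centre of the mouth of its pocket: 20 (x) by 50 (y) mm, 75 mm deep, vertical walls; the lowest 10 mm narrows to 20 mm in y too. z up. The open tongs fit with their squeezing direction along y
- jig_mouth (a point): Aluminium jig plate 70 (x) x 90 (y) x 34 mm, fixed, four dark screw heads 3 mm proud near its corners. Point at the centre of the mouth of its round hole: 17.8 mm diameter, mouth chamfered 1.5 mm; z up. A hard depth stop in the hole, set anew each time, lies 8 to 24 mm below the mouth and must be found by feel: home, the bush stands 16 to 32 mm proud, so the tongs clear the plate
- ejector (a joint): ejector pin in the jig's hole, m pressed down from its start, where its tip is 6 mm below the mouth. It gives way at about 5 N and stays where pushed, 2 to 18 mm down when the bush meets the depth stop; there the resistance turns hard. Press on to about 15 N (6 N or more beyond the pin's resistance, for 0.2 s; never over 25 N)
- stand_mouth (a point): Grey tong stand 70 mm tall, 40 (x) x 70 (y) mm, on a dark foot 70 x 90 mm, fixed. Point at the centre of the mouth of its slot: 20 (x) by 50 (y) mm, 60 mm deep; z up. With the tongs standing in it tongs_grip is 63 mm above this point
- tongs: the tongs as a whole; origin midway between the open jaw tips, axes as tongs_grip. Legs 40 mm over all in y, 13 mm in x. Jaws: the lowest 13 mm, shallow V faces about 29 mm apart when open; 13 mm above the tips a shoulder juts 7.5 mm inward from each jaw, to rest on top of the part and push it
- bush: the bush as a whole; origin at the centre of its foot
- magazine: the wooden block; origin under its centre
- jig: the jig with its ejector; origin under its centre
- bench_dog_2: bystander: turned wooden bench dog, 34x34x64 mm, loose; origin at its foot
- tape_measure: bystander: yellow tape measure, 31x75x65 mm, loose; origin at its foot
- chisel_1: bystander: chisel with wooden handle, 28x252x30 mm, lying along y near the bench's front edge, loose; origin under its centre

How it is judged:
By the outcome, as a careful person would: the job done as asked, in the order asked, and still so for the second after the job is handed in, with the robot touching nothing.
It also fails if it takes over 72 s, if anything falls off the work surface, if the arm or the gripper's body presses on something with over 40 N, if the wrist force passes 120 N, or if a joint passes its speed limit or range.

## Working session

There is one attempt and no reset: what is moved stays moved. The work goes in short steps, Python scripts to look and compute and a tool call to move; the robot and the scene stay as the last step left them, time stands still between calls to the robot, and variables do not carry over. Pictures are saved under pics/ and viewed, at most 10 in all, crops included, and the job is handed in when it is done.

Besides the shell and the picture viewer there is one more tool, called as name(argument=value, ...) on one line, values as JSON. jog_arm: Moves the arm, as the interface text tells. Its arguments: {"type":"object","properties":{"increments":{"type":"array","items":{"type":"array","items":{"type":"number"}}}},"required":["increments"]}

```bash
ls; mkdir -p pics; cat > h.py <<'E'
import numpy as np, cv2
from workcell import ctrl, optics, workorder, models
def cam(n):
    m=optics.camera_model(n); K=np.array(m["intrinsics"],float); R=cv2.Rodrigues(np.array(m["rvec"],float))[0]; t=np.array(m["tvec"],float).ravel()
    return K,R,t
def ray(n,uv):
    K,R,t=cam(n); d=R.T@np.linalg.inv(K)@np.array([uv[0],uv[1],1.]); return -R.T@t,d/np.linalg.norm(d)
def onz(n,uv,z):
    c,d=ray(n,uv); return c+d*(z-c[2])/d[2]
def tri(a,b):
    (c1,d1),(c2,d2)=a,b
    A=np.stack([d1,-d2],1); s=np.linalg.lstsq(A,c2-c1,rcond=None)[0]
    p,q=c1+d1*s[0],c2+d2*s[1]; return (p+q)/2,np.linalg.norm(p-q)
def proj(n,p):
    K,R,t=cam(n); v=K@(R@np.array(p,float)+t); return v[:2]/v[2]
E
python3 - <<'E'
from h import *
np.set_printoptions(precision=4,suppress=True)
for c in("scene","top"):
    cv2.imwrite(f"pics/{c}0.png",optics.snapshot(c)[:,:,::-1]); print(c,ray(c,(320,240)))
for l,z in [("tongs_grip",.133),("magazine_mouth",.085),("jig_mouth",.034),("stand_mouth",.07),("bush_centre",.03),("bench_dog_2",0),("tape_measure",0),("chisel_1",0)]:
    r={}
    for c in("scene","top"):
        o=models.pinpoint(l,c)[:2]
        for d in o: print(l,c,np.array(d["uv"]),round(d["p"],2),onz(c,d["uv"],z))
        if o:r[c]=ray(c,o[0]["uv"])
    if len(r)==2: print("   tri",*tri(r["scene"],r["top"]))
o=ctrl.get_obs();print(o)
E
```

```text
pics
scene (array([ 0.1115, -0.6702,  0.54  ]), array([ 0.4705,  0.7774, -0.4176]))
top (array([0.3244, 0.1516, 1.2375]), array([ 0.2044, -0.0179, -0.9787]))
tongs_grip scene [306.9 244.2] 0.76 [0.5389 0.085  0.133 ]
tongs_grip top [342.8 246.9] 0.68 [0.5351 0.088  0.133 ]
tongs_grip top [459.1 167.9] 0.64 [ 0.668  -0.1733  0.133 ]
   tri [0.5374 0.087  0.132 ] 0.004645293021322164
magazine_mouth scene [259.6 232.7] 0.93 [0.5308 0.2873 0.085 ]
magazine_mouth scene [221.6 237.3] 0.3 [0.4487 0.3119 0.085 ]
magazine_mouth top [460.9 165.5] 0.39 [ 0.6878 -0.1923  0.085 ]
   tri [ 0.4935 -0.0877  0.2941] 0.25212074996188
jig_mouth scene [379.5 350.9] 0.81 [ 0.5351 -0.1504  0.034 ]
jig_mouth top [447.5 242.2] 0.7 [ 0.5341 -0.146   0.034 ]
   tri [ 0.5358 -0.1474  0.0313] 0.0028481422658376086
stand_mouth scene [305.3 273.2] 0.69 [0.5345 0.0873 0.07  ]
stand_mouth top [342.2 252.1] 0.95 [0.5362 0.0872 0.07  ]
   tri [0.5355 0.0875 0.0698] 0.0015601461511290796
bush_centre top [257.4 264.7] 0.51 [0.5402 0.2714 0.03  ]
bench_dog_2 scene [224.5 240.4] 0.61 [0.5107 0.4724 0.    ]
bench_dog_2 to
[... 222 characters left out ...]
chisel_1 scene [290.9 351.6] 0.55 [ 0.4328 -0.0338  0.    ]
chisel_1 top [403.3 296.1] 0.77 [ 0.4336 -0.0363  0.    ]
   tri [ 0.4327 -0.0358  0.0015] 0.0016635314698470961
{'time': 0.9, 'joints': array([-1.1342,  0.6891, -0.1946,  1.5653,  0.1573,  0.9025, -0.2151]), 'qd': array([ 0.0004, -0.0014,  0.0004, -0.0013,  0.0007,  0.0008, -0.0009]), 'joint_torque': array([  0.0001, -53.955 ,  -1.2667, -15.8886,   0.0099,   0.0015,
        -0.    ]), 'position': array([0.245 , 0.575 , 0.2313]), 'tcp_rot': array([ 0.2   ,  0.9798,  0.    , -0.    ]), 'wrist_force': array([-0.295 , -0.1481, -1.1888]), 'wrist_torque': array([0.0227, 0.0009, 0.0271]), 'gripper_force': 0.0, 'width': 0.0854264818717147}
```

View pics/scene0.png

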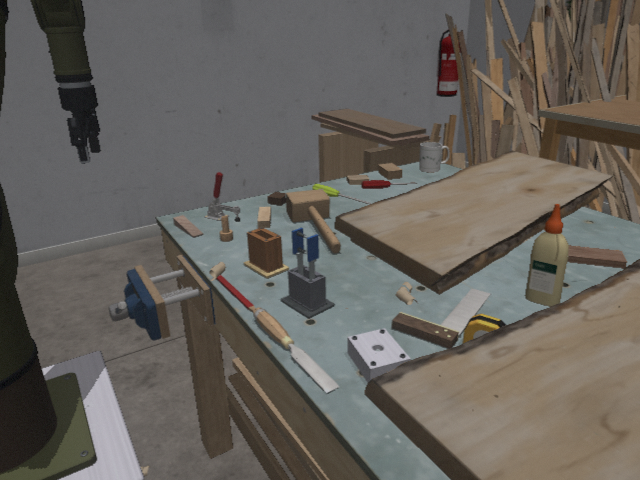

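View pics/top0.png

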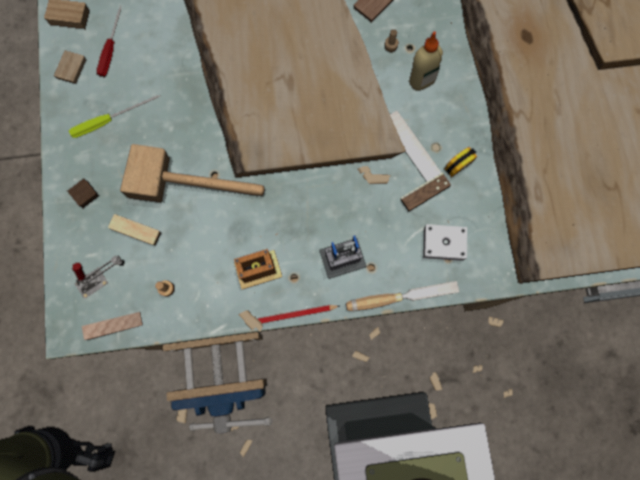

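Both pictures show the stand with the blue-handled tongs at scene (305,270) / top (343,250), the wooden block at scene (265,250) / top (257,267), and the jig at scene (378,350) / top (446,241). The block and stand are slightly turned, so next I'll fit yaw and position.

```bash
cat > fit.py <<'E'
from h import *
from scipy.optimize import minimize
np.set_printoptions(precision=4,suppress=True)
def sil(n,p,boxes):
    m=np.zeros((480*4,640*4),np.uint8)
    for sx,sy,z0,z1 in boxes:
        c,s=np.cos(p[2]),np.sin(p[2]);P=[]
        for a in(-.5,.5):
            for b in(-.5,.5):
                for z in(z0,z1): P.append(proj(n,(p[0]+c*a*sx-s*b*sy,p[1]+s*a*sx+c*b*sy,z)))
        h=cv2.convexHull(np.float32(P)); cv2.fillConvexPoly(m,np.round((h+.5)*4-.5).astype(np.int32),1)
    return m
def fit(p0,boxes,regs):
    R={n:cv2.resize(r.astype(np.uint8),(2560,1920),interpolation=cv2.INTER_NEAREST) for n,r in regs.items()}
    def f(p):
        e=0
        for n,r in R.items():
            s=sil(n,p,boxes); e+=1-(s&r).sum()/(s|r).sum()
        return e
    best=None
    for y in(-.3,-.1,.1,.3):
        q=np.array([p0[0],p0[1],y]); S=np.vstack([q,q+[.01,0,0],q+[0,.01,0],q+[0,0,.15]])
        o=minimize(f,q,method="Nelder-Mead",options=dict(initial_simplex=S,xatol=1e-4,fatol=1e-4,maxiter=120))
        if best is None or o.fun<best.fun: best=o
    return best.x,best.fun
if __name__=="__main__":
    for l,p0,b in [("jig",(.535,-.148),[(.07,.09,0,.034)]),("magazine",(.54,.275),[(.064,.094,0,.01),(.044,.074,0,.085)])]:
        R={}
        for c in("scene","top"):
            o=models.regions_of(l,c)
            if o: R[c]=o[0]["region"]; print(l,c,o[0]["p"],o[0]["extent"])
        if R:
            for n in R: print(n,*fit(p0,b,{n:R[n]}))
            print("both",*fit(p0,b,R))
    S=cv2.imread("pics/scene0.png");T=cv2.imread("pics/top0.png")
    f=lambda I,x,y,w=66,h=50:cv2.resize(I[y:y+h,x:x+w],(396,300),interpolation=cv2.INTER_CUBIC)
    cv2.imwrite("pics/crops.png",np.vstack([np.hstack([f(T,225,240),f(T,312,228)]),np.hstack([f(S,235,222),f(S,275,225,119,90)])]))
E
python3 fit.py
```

```text
jig scene 0.92 [349.5, 329.8, 409.5, 378.7]
jig top 0.66 [422.6, 222.6, 463.1, 260.0]
scene [ 0.5415 -0.1282 -0.2212] 0.17671960386894836Traceback (most recent call last):
  File "fit.py", line 33, in <module>
    for n in R: print(n,*fit(p0,b,{n:R[n]}))
                         ~~~^^^^^^^^^^^^^^^
  File "fit.py", line 23, in fit
    o=minimize(f,q,method="Nelder-Mead",options=dict(initial_simplex=S,xatol=1e-4,fatol=1e-4,maxiter=120))
    res = _minimize_neldermead(fun, x0, args, callback, bounds=bounds,
                               **options)
    fxr = func(xr)
    fx = function(np.copy(x), *(wrapper_args + args))
  File "fit.py", line 18, in f
    s=sil(n,p,boxes); e+=1-(s&r).sum()/(s|r).sum()
  File "fit.py", line 10, in sil
    for z in(z0,z1): P.append(proj(n,(p[0]+c*a*sx-s*b*sy,p[1]+s*a*sx+c*b*sy,z)))
                              ~~~~^^^^^^^^^^^^^^^^^^^^^^^^^^^^^^^^^^^^^^^^^^^^^
  File "h.py", line 15, in proj
    K,R,t=cam(n); v=K@(R@np.array(p,float)+t); return v[:2]/v[2]
          ~~~^^^
  File "h.py", line 4, in cam
    m=optics.camera_model(n); K=np.array(m["intrinsics"],float); R=cv2.Rodrigues(np.array(m["rvec"],float))[0]; t=np.array(m["tvec"],float).ravel()
ValueError: time passes only in moves, steps and waits
```

```bash
sed -i 's/^def cam/import functools\n@functools.cache\ndef cam/' h.py; timeout 200 python3 fit.py; python3 -c "
import cv2,numpy as np
S=cv2.imread('pics/scene0.png');T=cv2.imread('pics/top0.png')
f=lambda I,x,y,w=66,h=50:cv2.resize(I[y:y+h,x:x+w],(396,300),interpolation=cv2.INTER_CUBIC)
cv2.imwrite('pics/crops.png',np.vstack([np.hstack([f(T,225,240),f(T,312,228)]),np.hstack([f(S,235,222),f(T,413,217)])]))"
```

```text
jig scene 0.92 [349.5, 329.8, 409.5, 378.7]
jig top 0.66 [422.6, 222.6, 463.1, 260.0]
scene [ 0.5415 -0.1282 -0.2212] 0.17671960386894836
top [ 0.5382 -0.1432 -0.1856] 0.029536910810922468
both [ 0.538  -0.142  -0.1942] 0.2541169303355352
magazine scene 0.8 [246.9, 226.5, 287.9, 277.7]
magazine top 0.65 [232.3, 249.2, 282.4, 285.8]
scene [0.5354 0.2785 0.1087] 0.055485148514851534
top [0.5345 0.2749 0.1611] 0.09257231499224383
both [0.5346 0.2759 0.142 ] 0.16069494348862678
```

View pics/crops.png

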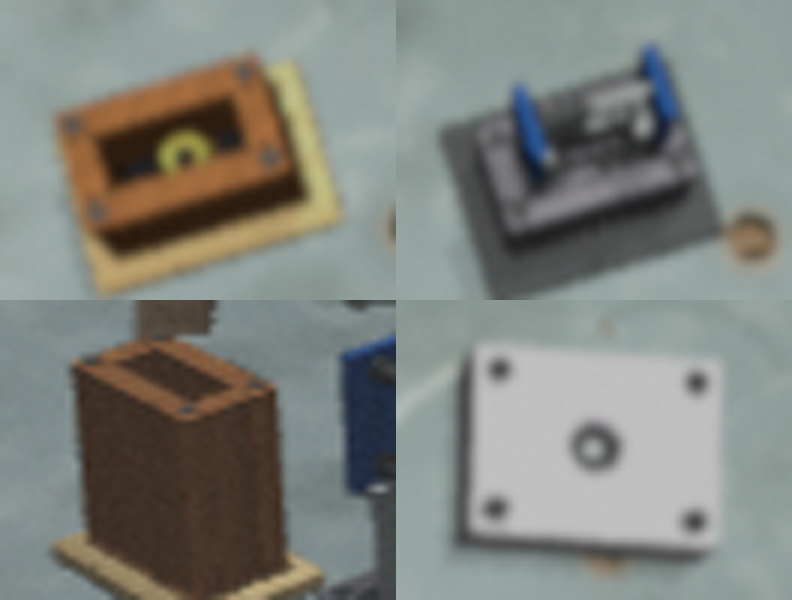

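The crops show the pocket with the bush in it centred near top (253,263), the stand slot under the tongs at about (342,251) and the jig hole at (446,241). All the corners are legible, so I'll turn them into world poses.

```bash
python3 - <<'E'
from h import *
np.set_printoptions(precision=4,suppress=True)
def W(n,x0,y0,pts,z): return np.array([onz(n,(x0+(a+.5)/6-.5,y0+(b+.5)/6-.5),z)[:2] for a,b in pts])
def rep(t,P): # P order: along-y edge pairs 0-1,3-2
    d=P[0]-P[1]+P[3]-P[2]; e=P[0]-P[3]+P[1]-P[2]
    print(t,"ctr",P.mean(0),"yaw_y",-np.arctan2(d[0],d[1]),"yaw_x",np.arctan2(e[1],e[0]),"len",np.hypot(*d)/2,np.hypot(*e)/2)
rep("mag screws",W("top",225,240,[(72,125),(245,72),(268,157),(97,212)],.085))
rep("pocket",W("top",225,240,[(97,138),(235,95),(245,148),(112,188)],.085))
rep("mag face",W("top",225,240,[(55,115),(256,53),(292,170),(85,228)],.085))
rep("scene mag screws",W("scene",235,222,[(90,358-300),(160,338-300),(258,385-300),(187,410-300)],.085)[[1,2,3,0]])
rep("stand face",W("top",312,228,[(80,120),(264,75),(300,185),(117,238)],.07))
rep("stand foot",W("top",312,228,[(44,130),(270,65),(324,235),(102,298)],.006))
rep("jig",W("top",413,217,[(82,43),(326,58),(319,248),(72,233)],.034))
rep("jig screws",W("top",413,217,[(104,70),(301,83),(298,221),(100,209)],.037))
print("hole",W("top",413,217,[(200,147)],.034))
P=W("top",312,228,[(122,85),(152,172)],.133);print("plate -",P, P.mean(0))
P=W("top",312,228,[(253,45),(278,115)],.133);print("plate +",P,P.mean(0))
E
```

```text
mag screws ctr [0.5349 0.2746] yaw_y 0.17778659530934188 yaw_x 0.16191744283157927 len 0.06183088306907352 0.03144052378748872
pocket ctr [0.5345 0.274 ] yaw_y 0.17062537079221074 yaw_x 0.12840208135827008 len 0.04860952749180224 0.018648982592190794
mag face ctr [0.5348 0.274 ] yaw_y 0.1592590378155726 yaw_x 0.16882022905676264 len 0.07295099924054851 0.04213689581056008
scene mag screws ctr [0.5358 0.2777] yaw_y 0.16804123843572172 yaw_x 0.12536572879910557 len 0.06342243084269929 0.03162851927470843
stand face ctr [0.5333 0.0852] yaw_y 0.13174120886060717 yaw_x 0.1666245361136473 len 0.06698105687018183 0.0426307387102778
stand foot ctr [0.5349 0.085 ] yaw_y 0.14900332234139713 yaw_x 0.17717617342205552 len 0.08651288621434686 0.06665692973265863
jig ctr [ 0.5378 -0.1431] yaw_y -0.19496601527153362 yaw_x -0.2223988340939422 len 0.08949272631202167 0.0710270768973908
jig screws ctr [ 0.537  -0.1427] yaw_y -0.19722539028191585 yaw_x -0.20348707086181614 len 0.07181781000490539 0.051564834319029626
hole [[ 0.537 -0.143]]
plate - [[0.5484 0.1082]
 [0.5178 0.1023]] [0.5331 0.1052]
plate + [[0.5561 0.0628]
 [0.5314 0.058 ]] [0.5438 0.0604]
```

jog_arm(increments=[[0,2.4,-4,0,0,0,0.11],[0,2.4,-4,0,0,0,0.11],[0,2.4,-4,0,0,0,0.11],[0,2.4,-4,0,0,0,0.11],[0,2.4,-4,0,0,0,0.11]])

```text
time: 1.7
position: [0.3658, 0.3735, 0.2315]
tcp_rot: [-0.076, 0.997, 0.0, 0.0]
wrist_force: [1.7, 0.5, 0.3]
width: 0.0853
gripper_force: 0.0
```

jog_arm(increments=[[0,2.4,-4,0,0,0,0],[0,2.4,-4,0,0,0,0],[0,2.4,-4,0,0,0,0],[0,2.4,-4,0,0,0,0],[0,2.4,-4,0,0,0,0]])

```text
time: 2.2
position: [0.4859, 0.1733, 0.2315]
tcp_rot: [-0.073, 0.997, 0.0, 0.0]
wrist_force: [0.6, 0.2, -0.0]
width: 0.0857
gripper_force: 0.0
```

jog_arm(increments=[[0,2.5,-4.3,0,0,0,0],[0,2.5,-4.3,-1,0,0,0],[0,0,0,-1,0,0,0],[0,0,0,0,0,0,0]])

```text
time: 2.6
position: [0.5342, 0.0877, 0.2102]
tcp_rot: [-0.072, 0.997, -0.0, -0.001]
wrist_force: [-1.3, 0.6, 0.6]
width: 0.0853
gripper_force: 0.0
```

```bash
python3 - <<'E'
from h import *
o=ctrl.get_obs();p=o["position"];print(p)
out=[]
for c,(w,h) in(("scene",(90,90)),("top",(90,90))):
    I=optics.snapshot(c)[:,:,::-1].copy(); u=proj(c,p);print(c,u,proj(c,[.5365,.0865,.133]))
    x,y=int(u[0]-45),int(u[1]-40)
    out.append(cv2.resize(I[y:y+h,x:x+w],(396,396),interpolation=cv2.INTER_CUBIC));print(x,y)
cv2.imwrite("pics/over.png",np.hstack(out))
E
```

```text
[0.53423516 0.08765706 0.21019287]
scene [302.81849231 206.72351982] [305.42519055 244.22466916]
257 166
top [344.32023482 239.33158969] [343.45579387 246.11073773]
299 199
```

View pics/over.png

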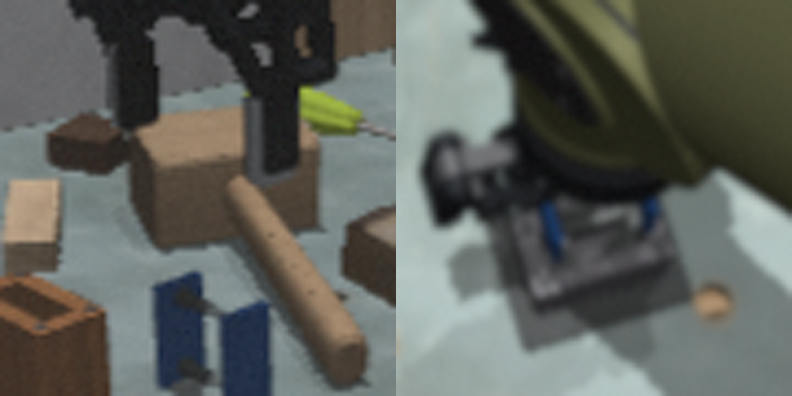

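jog_arm(increments=[[0,0.2,-0.1,-3,0,0,0],[0,0,0,-3,0,0,0],[0,0,0,-2.4,0,0,0],[0,0,0,-1,0,0,0],[0,0,0,0,0,0,0]])

```text
time: 3.2
position: [0.5357, 0.0901, 0.117]
tcp_rot: [-0.075, 0.997, 0.0, -0.001]
wrist_force: [0.2, -0.9, 0.1]
width: 0.0854
gripper_force: 0.0
```

jog_arm(increments=[[0.4,0,0,0,0,0,0],[0.4,0,0,0,0,0,0],[0.4,0,0,0,0,0,0],[0.4,0,0,0,0,0,0],[0.4,0,0,0,0,0,0]])

```text
time: 3.7
position: [0.5369, 0.0885, 0.1179]
tcp_rot: [-0.073, 0.997, 0.0, 0.0]
wrist_force: [0.6, -0.1, 0.9]
width: 0.0516
gripper_force: 0.1
```

jog_arm(increments=[[0.465,0,0,0,0,0,0],[0.465,0,0,0,0,0,0],[0.465,0,0,0,0,0,0],[0.465,0,0,0,0,0,0],[0.465,0,0,0,0,0,0]])

```text
time: 4.2
position: [0.5371, 0.0885, 0.1183]
tcp_rot: [-0.073, 0.997, -0.0, 0.001]
wrist_force: [1.1, -1.0, 6.7]
width: 0.0464
gripper_force: 14.8
```

jog_arm(increments=[[0.465,0,0,1,0,0,0],[0.465,0,0,2.5,0,0,0],[0.465,0,0,3,0,0,0],[0.465,0,0,3,0,0,0],[0.465,0,0,1.5,0,0,0]])

```text
time: 4.7
position: [0.5375, 0.0891, 0.2303]
tcp_rot: [-0.074, 0.997, 0.001, 0.002]
wrist_force: [0.4, 0.1, -1.0]
width: 0.046
gripper_force: 13.4
```

jog_arm(increments=[[0.465,0,3,0,0,0,0.003],[0.465,0,5,0,0,0,0.003],[0.465,0,5,0,0,0,0.003],[0.465,0,3.5,0,0,0,0.004],[0.465,0,2,0,0,0,0]])

```text
time: 5.2
position: [0.5351, 0.2785, 0.2281]
tcp_rot: [-0.083, 0.997, 0.002, -0.0]
wrist_force: [-0.1, -0.4, -0.3]
width: 0.0457
gripper_force: 13.4
```

jog_arm(increments=[[0.465,0,0,0,0,0,0]])

```text
time: 5.3
position: [0.5351, 0.2786, 0.2279]
tcp_rot: [-0.083, 0.997, 0.002, -0.0]
wrist_force: [-0.4, 0.3, -1.1]
width: 0.046
gripper_force: 13.4
```

```bash
python3 - <<'E'
from h import *
o=ctrl.get_obs();p=o["position"];print(p,o["wrist_force"],o["width"])
out=[]
for c,w,sc in(("scene",110,396/110),("top",90,4.4)):
    I=optics.snapshot(c)[:,:,::-1].copy(); u=proj(c,p-[0,0,.06])
    x,y=int(u[0]-w/2),int(u[1]-w/2);print(c,x,y)
    out.append(cv2.resize(I[y:y+w,x:x+w],(396,396),interpolation=cv2.INTER_CUBIC))
    for l in("tongs","tongs_grip"):
        for d in models.pinpoint(l,c)[:1]: print(l,c,d["uv"],d["p"])
cv2.imwrite("pics/mag.png",np.hstack(out))
for c in("scene","top"): print(c,"tip",proj(c,p+[0,0,-.105]),"grip",proj(c,p+[0,0,.018]),"mouth",proj(c,[.5352,.275,.085]))
E
```

```text
[0.53510385 0.27858931 0.22792887] [-0.42203524  0.31362939 -1.11324041] 0.04603257247865816
scene 205 144
tongs scene [258.4, 219.6] 0.83
tongs_grip scene [259.6, 166.2] 0.82
top 200 211
tongs top [169.7, 288.4] 0.39
tongs_grip top [244.5, 250.4] 0.45
scene tip [261.87736906 218.03842744] grip [258.09279593 164.60955485] mouth [263.70523856 234.07917006]
top tip [248.63768855 260.17244522] grip [239.52224065 248.51569276] mouth [252.78843631 263.01095775]
```

View pics/mag.png

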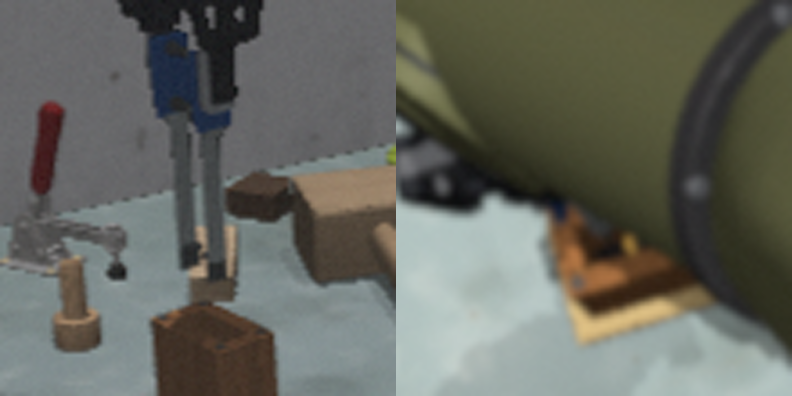

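Scene view: the tongs hang upright, tips at about (261,219.6), and the pocket centre is at about (264,235). The top view is blocked by the arm. I'll compare columns at matching height.

```bash
python3 - <<'E'
from h import *
for m in ([.5352,.275],[.5358,.2777],[.5346,.274]):
    print(m,proj("scene",m+[.123]),proj("scene",m+[.085]))
a=proj("scene",[.535,.275,.123]);print("d/dx,d/dy px per mm",(proj("scene",[.545,.275,.123])-a)/10,(proj("scene",[.535,.285,.123])-a)/10)
E
```

```text
[0.5352, 0.275] [262.61157477 218.50272584] [263.70523856 234.07917006]
[0.5358, 0.2777] [262.32975356 218.06698903] [263.4249672  233.61624648]
[0.5346, 0.274] [262.56283353 218.70077599] [263.65820517 234.28922266]
d/dx,d/dy px per mm [ 0.40418199 -0.095251  ] [-0.19336608 -0.13951727]
```

jog_arm(increments=[[0.465,0.15,-0.3,-1.5,0,0,0],[0.465,0,0,-1.2,0,0,0],[0.465,0,0,-0.3,0,0,0],[0.465,0,0,0,0,0,0]])

```text
time: 6.0
position: [0.5377, 0.2701, 0.1968]
tcp_rot: [-0.08, 0.997, -0.0, -0.001]
wrist_force: [0.9, 0.2, -1.3]
width: 0.046
gripper_force: 13.4
```

```bash
python3 - <<'E'
from h import *
o=ctrl.get_obs();p=o["position"];print(p,o["wrist_force"],o["width"])
I=optics.snapshot("scene")[:,:,::-1];x,y=230,180
print(models.pinpoint("tongs","scene")[:1],proj("scene",p-[0,0,.108]))
cv2.imwrite("pics/mag2.png",cv2.resize(I[y:y+72,x:x+72],(576,576),interpolation=cv2.INTER_CUBIC))
E
```

```text
[0.53774222 0.27013692 0.19681076] [ 0.90349385  0.24177532 -1.29299905] 0.04600496335495557
[{'uv': [261.7, 233.1], 'p': 0.56}] [265.55814093 233.00545904]
```

View pics/mag2.png

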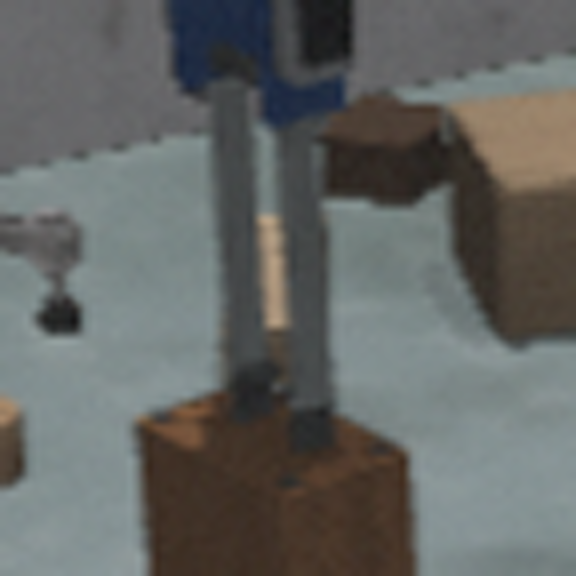

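Tips are now just above the block's mouth, about 1.7 px right of and in front of the pocket centre (crop (281,447) vs (267,431)). Moving +y about 6 mm and −x about 2 mm corrects that.

jog_arm(increments=[[0.465,-0.17,0.6,0,0,0,0],[0.465,0,0,0,0,0,0],[0.465,0,0,0,0,0,0]])

```text
time: 6.4
position: [0.5363, 0.2773, 0.1978]
tcp_rot: [-0.08, 0.997, 0.0, 0.0]
wrist_force: [0.1, 0.0, -0.9]
width: 0.0458
gripper_force: 13.4
```

```bash
python3 - <<'E'
from h import *
o=ctrl.get_obs();p=o["position"];print(p,o["wrist_force"],o["width"])
I=optics.snapshot("scene")[:,:,::-1];x,y=240,210
T=optics.snapshot("top")[:,:,::-1]
f=lambda I,x,y:cv2.resize(I[y:y+45,x:x+45],(396,396),interpolation=cv2.INTER_CUBIC)
cv2.imwrite("pics/mag3.png",np.hstack([f(I,x,y),f(T,230,240)]))
E
```

```text
[0.53629988 0.27730023 0.19779662] [ 0.06475843  0.01863251 -0.89115661] 0.045803715847369995
```

View pics/mag3.png

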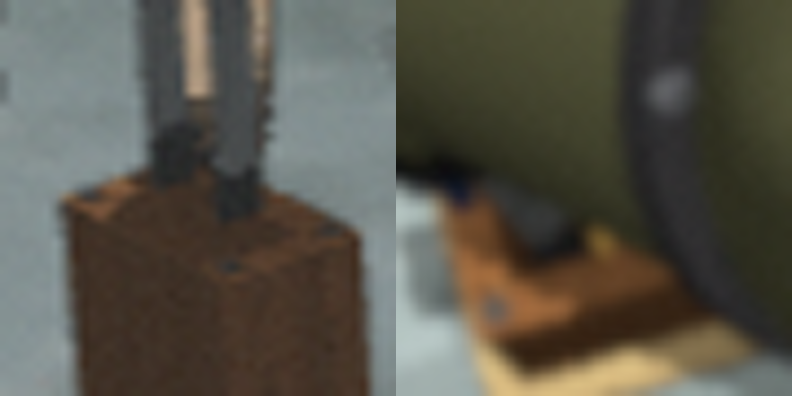

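Scene crop: jaw tips centre at (205,214) once lowered, against pocket centre (211,212). Only about 1.5 mm of +x is needed. The top crop agrees, showing the left jaw near the pocket's front edge.

jog_arm(increments=[[0.465,0.15,0,-0.3,0,0,0],[0.465,0,0,-0.5,0,0,0],[0.465,0,0,-0.5,0,0,0],[0.465,0,0,0,0,0,0]])

```text
time: 6.9
position: [0.5373, 0.2761, 0.1833]
tcp_rot: [-0.08, 0.997, -0.0, -0.001]
wrist_force: [-0.5, -0.6, -0.7]
width: 0.046
gripper_force: 13.4
```

jog_arm(increments=[[0.465,0,0,-1,0,0,0],[0.465,0,0,-1,0,0,0],[0.465,0,0,-0.9,0,0,0],[0.465,0,0,0,0,0,0],[0.465,0,0,0,0,0,0]])

```text
time: 7.4
position: [0.5377, 0.2766, 0.1551]
tcp_rot: [-0.08, 0.997, -0.0, -0.0]
wrist_force: [-0.7, 0.1, -1.7]
width: 0.0454
gripper_force: 13.4
```

jog_arm(increments=[[0.465,0,0,-0.2,0,0,0],[0.465,0,0,-0.2,0,0,0],[0.465,0,0,-0.1,0,0,0]])

```text
time: 7.7
position: [0.538, 0.2767, 0.1505]
tcp_rot: [-0.08, 0.997, 0.0, 0.0]
wrist_force: [-0.3, 0.6, -0.9]
width: 0.046
gripper_force: 13.4
```

jog_arm(increments=[[0.465,0,0,-0.1,0,0,0],[0.465,0,0,-0.1,0,0,0],[0.465,0,0,0,0,0,0]])

```text
time: 8.0
position: [0.5379, 0.2766, 0.1484]
tcp_rot: [-0.08, 0.997, 0.0, -0.0]
wrist_force: [0.1, -0.5, -0.6]
width: 0.0458
gripper_force: 13.4
```

jog_arm(increments=[[0.465,0,0,-0.1,0,0,0],[0.465,0,0,-0.1,0,0,0],[0.465,0,0,0,0,0,0]])

```text
time: 8.3
position: [0.5378, 0.2765, 0.1463]
tcp_rot: [-0.08, 0.997, -0.0, -0.0]
wrist_force: [0.1, -0.8, -0.8]
width: 0.046
gripper_force: 13.4
```

jog_arm(increments=[[0.465,0,0,-0.1,0,0,0],[0.465,0,0,0,0,0,0]])

```text
time: 8.5
position: [0.538, 0.2767, 0.1455]
tcp_rot: [-0.08, 0.997, 0.0, 0.0]
wrist_force: [0.7, 0.7, -1.3]
width: 0.0459
gripper_force: 13.4
```

jog_arm(increments=[[0.465,0,0,-0.07,0,0,0],[0.465,0,0,0,0,0,0]])

```text
time: 8.7
position: [0.5383, 0.2769, 0.1453]
tcp_rot: [-0.08, 0.997, 0.0, 0.0]
wrist_force: [-0.2, -0.7, 3.7]
width: 0.0462
gripper_force: 13.5
```

jog_arm(increments=[[0.465,0,0,-0.07,0,0,0],[0.465,0,0,0,0,0,0]])

```text
time: 8.9
position: [0.5386, 0.2771, 0.1452]
tcp_rot: [-0.08, 0.997, 0.0, 0.001]
wrist_force: [-0.8, -0.2, 7.3]
width: 0.0459
gripper_force: 13.6
```

jog_arm(increments=[[0.465,0,0,0.12,0,0,0],[0.52,0,0,0,0,0,0],[0.55,0,0,0,0,0,0],[0.57,0,0,0,0,0,0],[0.6,0,0,0,0,0,0]])

```text
time: 9.4
position: [0.5386, 0.2773, 0.1467]
tcp_rot: [-0.08, 0.997, 0.001, 0.001]
wrist_force: [-0.4, 0.0, 11.2]
width: 0.0353
gripper_force: 37.1
```

jog_arm(increments=[[0.8,0,0,0,0,0,0],[1,0,0,0,0,0,0],[1,0,0,0,0,0,0],[1,0,0,0,0,0,0]])

```text
time: 9.8
position: [0.5387, 0.2773, 0.1469]
tcp_rot: [-0.08, 0.997, 0.001, 0.001]
wrist_force: [-0.7, -0.9, 12.6]
width: 0.0337
gripper_force: 58.3
```

jog_arm(increments=[[1,0,0,0.5,0,0,0],[1,0,0,1.5,0,0,0],[1,0,0,2.5,0,0,0],[1,0,0,3,0,0,0],[1,0,0,3,0,0,0]])

```text
time: 10.3
position: [0.5373, 0.2759, 0.2503]
tcp_rot: [-0.08, 0.997, -0.001, -0.001]
wrist_force: [0.4, 0.3, -1.6]
width: 0.0338
gripper_force: 59.9
```

jog_arm(increments=[[1,0,0,0.5,0,0,0],[1,0,0,0,0,0,0]])

```text
time: 10.5
position: [0.538, 0.2765, 0.2553]
tcp_rot: [-0.08, 0.997, 0.0, 0.0]
wrist_force: [-0.7, -0.2, -2.8]
width: 0.0337
gripper_force: 59.9
```

```bash
python3 - <<'E'
from h import *
o=ctrl.get_obs();p=o["position"];print(p,o["wrist_force"],o["width"])
I=optics.snapshot("scene")[:,:,::-1]
u=proj("scene",p-[0,0,.11]);x,y=int(u[0]-35),int(u[1]-35);print(x,y,u)
print(models.pinpoint("bush_centre","scene")[:2])
cv2.imwrite("pics/lift.png",cv2.resize(I[y:y+70,x:x+70],(490,490),interpolation=cv2.INTER_CUBIC))
E
```

```text
[0.53797109 0.27651098 0.25529385] [-0.67215637 -0.17444004 -2.75156514] 0.033720409880014277
227 173 [262.79222365 208.70054638]
[{'uv': [262.7, 210.8], 'p': 0.45}]
```

View pics/lift.png

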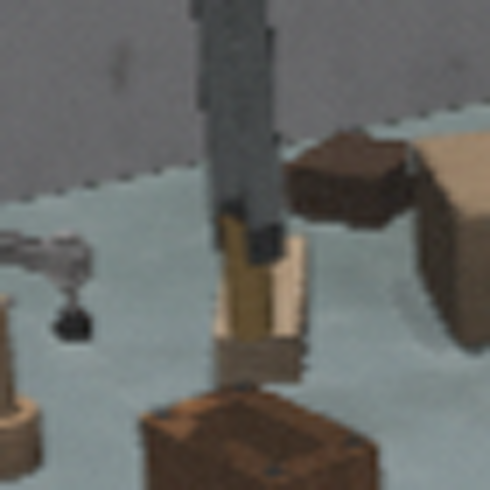

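The bush is held in the jaws (crop (250,300)) with its foot at about scene px (262.7,221.5), clear of the block. Next I'll carry it to the jig.

jog_arm(increments=[[1,0,-2.5,0,0,0,0],[1,0,-4.8,0,0,0,0],[1,0,-4.8,0,0,0,0],[1,0,-4.8,0,0,0,0],[1,0,-4.8,0,0,0,0]])

```text
time: 11.1
position: [0.5365, 0.0574, 0.2534]
tcp_rot: [-0.08, 0.997, -0.0, -0.002]
wrist_force: [0.9, -0.4, -2.1]
width: 0.0335
gripper_force: 60.1
```

jog_arm(increments=[[1,0,-4.8,0,0,0,0],[1,0,-4.8,0,0,0,0],[1,0,-4.8,0,0,0,0],[1,-0.1,-4.2,-2,0,0,0],[1,-0.1,-1.9,-2,0,0,0]])

```text
time: 11.6
position: [0.5341, -0.1515, 0.2131]
tcp_rot: [-0.077, 0.997, -0.001, -0.002]
wrist_force: [0.3, 0.4, -2.6]
width: 0.0335
gripper_force: 60.1
```

jog_arm(increments=[[1,0,0,-1,0,0,0],[1,0,0,0,0,0,0],[1,0,0,0,0,0,0]])

```text
time: 11.9
position: [0.5361, -0.143, 0.205]
tcp_rot: [-0.082, 0.997, 0.001, -0.0]
wrist_force: [0.6, 0.2, -1.8]
width: 0.034
gripper_force: 60.2
```

```bash
python3 - <<'E'
from h import *
np.set_printoptions(precision=4,suppress=True)
o=ctrl.get_obs();p=o["position"];print(p,o["wrist_force"],o["width"])
out=[]
for c in("scene","top"):
    I=optics.snapshot(c)[:,:,::-1]; u=proj(c,p-[0,0,.15]);x,y=int(u[0]-30),int(u[1]-30);print(c,x,y)
    print("foot pred",proj(c,p-[0,0,.137]),"hole",proj(c,[.536,-.146,.034]))
    for l in("bush_centre","bush","jig_mouth"): print(l,[(d["uv"],round(d["p"],2)) for d in models.pinpoint(l,c)[:2]])
    out.append(cv2.resize(I[y:y+60,x:x+60],(396,396),interpolation=cv2.INTER_CUBIC))
cv2.imwrite("pics/jig.png",np.hstack(out))
E
```

```text
[ 0.5361 -0.143   0.205 ] [ 0.5593  0.1699 -1.8108] 0.033992981992596184
scene 347 307
foot pred [377.7924 331.0458] hole [378.2615 349.3153]
bush_centre []
bush [([373.5, 331.1], 0.68)]
jig_mouth [([380.5, 348.1], 0.9)]
top 418 209
foot pred [449.3053 238.2337] hole [447.3297 241.3466]
bush_centre [([454.6, 233.3], 0.45)]
bush [([455.2, 238.7], 0.58)]
jig_mouth [([446.5, 240.9], 0.66), ([251.6, 262.6], 0.28)]
```

View pics/jig.png

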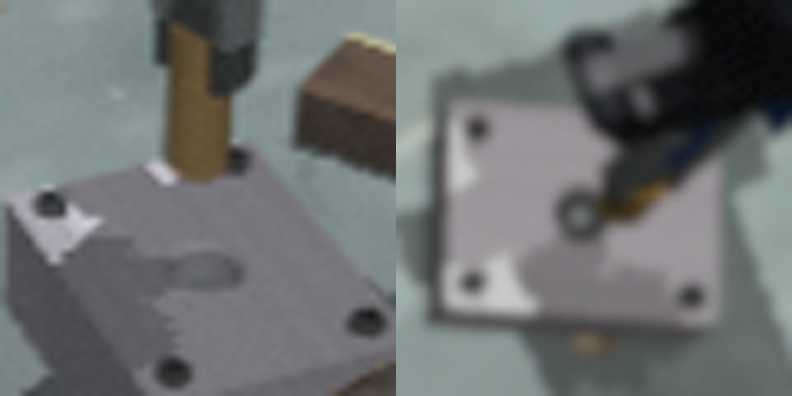

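Scene crop: hole at px (378.5,347.9), bush foot at about (376.4,332.3). Top crop: hole at about (445.5,241), foot at about (451.5,238.7), partly hidden by the jaw. I'll triangulate both.

```bash
python3 - <<'E'
from h import *
np.set_printoptions(precision=4,suppress=True)
print("hole",*tri(ray("scene",(378.4,347.9)),ray("top",(445.4,240.9))))
print("foot",*tri(ray("scene",(376.4,332.3)),ray("top",(451.5,238.7))))
for z in(.066,.068,.070): print(z,onz("scene",(376.4,332.3),z),onz("top",(451.5,238.7),z))
print(onz("scene",(378.4,347.9),.034),onz("top",(445.4,240.9),.034))
for c in("scene","top"):
  a=proj(c,[.536,-.146,.068]);print(c,proj(c,[.546,-.146,.068])-a,proj(c,[.536,-.136,.068])-a,proj(c,[.536,-.146,.078])-a)
E
```

```text
hole [ 0.5382 -0.1425  0.0335] 0.0013329095229602968
foot [ 0.5328 -0.1462  0.0693] 0.003324503190324451
0.066 [ 0.5339 -0.1423  0.066 ] [ 0.5349 -0.1479  0.066 ]
0.068 [ 0.5322 -0.1445  0.068 ] [ 0.5345 -0.1474  0.068 ]
0.07 [ 0.5304 -0.1467  0.07  ] [ 0.5342 -0.1469  0.07  ]
[ 0.5385 -0.1431  0.034 ] [ 0.5375 -0.142   0.034 ]
scene [ 4.9256 -1.9656] [-3.8044 -3.0324] [ 0.1897 -5.206 ]
top [-0.8429 -4.5484] [-4.6254  0.6074] [ 1.0324 -0.987 ]
```

jog_arm(increments=[[1,0.4,0.2,-1.2,0,0,0],[1,0,0,-1.2,0,0,0],[1,0,0,0,0,0,0],[1,0,0,0,0,0,0]])

```text
time: 12.7
position: [0.5394, -0.1433, 0.1804]
tcp_rot: [-0.08, 0.997, 0.0, -0.001]
wrist_force: [0.3, -0.8, -2.0]
width: 0.0341
gripper_force: 60.2
```

```bash
python3 - <<'E'
from h import *
o=ctrl.get_obs();p=o["position"];print(p,o["wrist_force"])
out=[]
for c,x,y in(("scene",355,315),("top",425,220)):
    I=optics.snapshot(c)[:,:,::-1]
    print([(l,d["uv"],round(d["p"],2)) for l in("bush","jig_mouth") for d in models.pinpoint(l,c)[:1]],"footpred",proj(c,p-[.002,0.002,.137]))
    out.append(cv2.resize(I[y:y+45,x:x+45],(396,396),interpolation=cv2.INTER_CUBIC))
cv2.imwrite("pics/jig2.png",np.hstack(out))
E
```

```text
[ 0.53937748 -0.14326849  0.18040144] [ 0.28513884 -0.83074657 -1.98868817]
[('bush', [380.6, 346.6], 0.7), ('jig_mouth', [378.1, 347.3], 0.84)] footpred [378.83021673 344.07995817]
[('bush', [448.0, 238.7], 0.45), ('jig_mouth', [445.3, 241.9], 0.59)] footpred [447.80297639 239.89656642]
```

View pics/jig2.png

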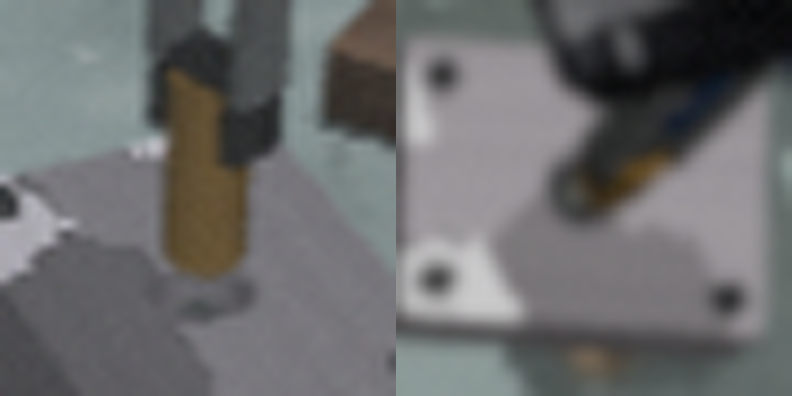

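Scene crop: the foot at (377.7,344.3) sits nearly above the hole (378.4,347.9). In the top crop the foot covers the right half of the hole ring, so a few mm of +y and +x remain. I'll refine that numerically from the brass pixels.

```bash
python3 - <<'E'
from h import *
np.set_printoptions(linewidth=200)
p=ctrl.get_obs()["position"]
for c,x,y,w,h in(("scene",370,325,18,26),("top",438,232,20,16)):
    I=optics.snapshot(c).astype(int); A=I[y:y+h,x:x+w]
    print(c,x,y);print((A[...,0]-A[...,2]))
    if c=="top": print(A.sum(2)//3)
    for dx,dy in((-.002,-.002),(0,0),(0,.003)):
        q=p+[dx,dy,-.137]; t=np.linspace(0,2*np.pi,24)
        E=np.array([proj(c,q+[.008*np.cos(a),.008*np.sin(a),0]) for a in t]);print((dx,dy),"foot l,r,t,b",E[:,0].min(),E[:,0].max(),E[:,1].min(),E[:,1].max())
    for r in(.0089,.0104):
        E=np.array([proj(c,[.538+r*np.cos(a),-.1427+r*np.sin(a),.034]) for a in t]);print("hole",r,E[:,0].min(),E[:,0].max(),E[:,1].min(),E[:,1].max())
I=cv2.imread("pics/top0.png").astype(int)[234:249,438:455].sum(2)//3;print(I)
E
```

```text
scene 370 325
[[-11 -12  -8  -1   9  29  38  40  44  45  36   8  -4  -4  -4  -4  -4  -5]
 [-12 -11  -7  -2  11  29  40  41  45  46  28   2  -3  -4  -5  -4  -2  -7]
 [-12 -12  -9  -1  12  30  39  41  44  46  27   3   0  -1   0  -1  -5  -6]
 [-12 -13 -10  -8  13  32  38  43  44  46  27   3  -1  -3  -1  -1  -3 -10]
 [-15 -16 -15 -14   0  33  40  43  45  46  26   3  -3  -2  -3  -3  -3 -10]
 [-13 -15 -14 -11   1  34  40  41  45  48  23  -2   0  -3  -2  -3  -1  -9]
 [-11  -9  -8  -8   3  36  40  43  45  47  22  -5  -1  -1  -3  -2  -4 -10]
 [ -5  -5  -6  -7   4  34  39  44  45  48  23   1   1   0  -2  -4  -4  -5]
 [ -3  -4  -4  -6   4  38  43  42  45  47  40  24  20  21   1  -4  -4  -4]
 [ -4  -4  -7   0  17  39  41  44  45  47  47  45  44  31   3  -5  -5  -3]
 [ -4  -5  -4   0  17  37  41  45  47  46  48  45  41  29   2  -5  -5  -4]
 [ -4  -6  -5   1  18  38  40  44  45  49  47  46  43  33   4  -3  -4  -4]
 [ -3  -6  -3   0  18  38  43  44  45  46  48  45  42  31   4  -3  -4  -5]
 [ -5  -4  -4   1  17  39  44  45  47  47  49  46  42  23   2  -5  -4  -3]
 [ -5  -5  -5   0  19  39  43  44  4
[... 4833 characters left out ...]
191 178 147 113  96  96  91  86  98 132 164 184 191 191 192]
 [192 191 188 171 133 102 115 134 127 100  82 104 146 177 189 191 191]
 [191 192 189 170 130 108 138 161 154 119  82  92 140 175 189 192 191]
 [192 191 188 175 141 117 139 158 152 119  85 100 146 179 190 192 191]
 [192 191 191 184 159 125 119 126 120 100  92 119 161 184 190 191 191]
 [191 192 191 188 177 150 125 112 108 110 119 145 174 188 191 191 191]
 [191 192 191 191 186 174 159 146 143 148 158 173 185 191 191 191 191]
 [191 191 192 192 190 188 183 176 175 179 183 187 190 191 192 191 192]
 [191 191 191 192 191 191 190 189 188 190 191 191 192 191 191 191 190]
 [192 191 191 191 191 191 192 192 191 192 191 191 191 191 191 191 192]]
```

jog_arm(increments=[[1,0.1,0.2,-0.3,0,0,0],[1,0,0,-0.3,0,0,0],[1,0,0,-0.2,0,0,0],[1,0,0,0,0,0,0]])

```text
time: 13.5
position: [0.5406, -0.1413, 0.1728]
tcp_rot: [-0.08, 0.997, 0.0, -0.0]
wrist_force: [-0.1, -0.7, -2.3]
width: 0.0336
gripper_force: 60.2
```

jog_arm(increments=[[1,0,0,-0.1,0,0,0],[1,0,0,-0.1,0,0,0]])

```text
time: 13.7
position: [0.541, -0.1414, 0.1712]
tcp_rot: [-0.08, 0.997, 0.0, 0.0]
wrist_force: [-0.0, -0.6, -1.5]
width: 0.0337
gripper_force: 60.2
```

jog_arm(increments=[[1,0,0,-0.1,0,0,0],[1,0,0,0,0,0,0]])

```text
time: 13.9
position: [0.5408, -0.1414, 0.1701]
tcp_rot: [-0.08, 0.997, 0.0, -0.0]
wrist_force: [0.2, -0.9, -1.7]
width: 0.0337
gripper_force: 60.2
```

jog_arm(increments=[[1,0,0,-0.1,0,0,0],[1,0,0,0,0,0,0]])

```text
time: 14.1
position: [0.541, -0.1413, 0.1692]
tcp_rot: [-0.08, 0.997, 0.0, 0.0]
wrist_force: [1.1, 0.4, -1.1]
width: 0.0336
gripper_force: 60.2
```

jog_arm(increments=[[1,0,0,-0.1,0,0,0],[1,0,0,0,0,0,0]])

```text
time: 14.3
position: [0.5411, -0.1411, 0.1682]
tcp_rot: [-0.08, 0.997, 0.0, 0.0]
wrist_force: [1.0, 0.2, -1.0]
width: 0.0339
gripper_force: 60.2
```

jog_arm(increments=[[1,0,0,-0.1,0,0,0],[1,0,0,0,0,0,0]])

```text
time: 14.5
position: [0.5411, -0.1411, 0.1672]
tcp_rot: [-0.08, 0.997, 0.0, 0.0]
wrist_force: [1.5, -0.0, -2.6]
width: 0.0333
gripper_force: 60.2
```

jog_arm(increments=[[1,0.03,0,-0.1,0,0,0],[1,0,0,-0.1,0,0,0],[1,0,0,0,0,0,0]])

```text
time: 14.8
position: [0.5412, -0.1412, 0.1651]
tcp_rot: [-0.08, 0.997, 0.0, -0.0]
wrist_force: [0.0, 0.7, -3.5]
width: 0.0339
gripper_force: 60.2
```

jog_arm(increments=[[1,0,0,-0.1,0,0,0],[1,0,0,0,0,0,0]])

```text
time: 15.0
position: [0.5414, -0.1412, 0.1645]
tcp_rot: [-0.08, 0.997, 0.0, 0.0]
wrist_force: [-0.6, 1.6, 1.5]
width: 0.0337
gripper_force: 60.5
```

jog_arm(increments=[[1,0,0,-0.1,0,0,0],[1,0,0,0,0,0,0]])

```text
time: 15.2
position: [0.5414, -0.1412, 0.1635]
tcp_rot: [-0.08, 0.997, 0.0, 0.0]
wrist_force: [0.5, 1.9, 2.9]
width: 0.0335
gripper_force: 60.6
```

jog_arm(increments=[[1,0,0,-0.1,0,0,0],[1,0,0,-0.1,0,0,0],[1,0,0,0,0,0,0]])

```text
time: 15.5
position: [0.5413, -0.1412, 0.1612]
tcp_rot: [-0.08, 0.997, 0.0, 0.0]
wrist_force: [0.7, 1.7, 2.1]
width: 0.0337
gripper_force: 60.6
```

jog_arm(increments=[[1,0,0,-0.1,0,0,0],[1,0,0,-0.1,0,0,0],[1,0,0,0,0,0,0]])

```text
time: 15.8
position: [0.5413, -0.1412, 0.1591]
tcp_rot: [-0.08, 0.997, 0.0, 0.0]
wrist_force: [0.1, 2.4, 3.1]
width: 0.0339
gripper_force: 60.6
```

jog_arm(increments=[[1,0,0.03,-0.1,0,0,0],[1,0,0,-0.1,0,0,0],[1,0,0,0,0,0,0]])

```text
time: 16.1
position: [0.5413, -0.1412, 0.1571]
tcp_rot: [-0.08, 0.997, -0.0, 0.0]
wrist_force: [-0.4, 1.2, 1.9]
width: 0.0337
gripper_force: 60.6
```

jog_arm(increments=[[1,0,0,-0.1,0,0,0],[1,0,0,-0.1,0,0,0],[1,0,0,0,0,0,0]])

```text
time: 16.4
position: [0.5413, -0.1412, 0.1551]
tcp_rot: [-0.08, 0.997, 0.0, 0.0]
wrist_force: [0.7, 1.0, 3.1]
width: 0.0338
gripper_force: 60.6
```

jog_arm(increments=[[1,0,0,-0.1,0,0,0],[1,0,0,-0.1,0,0,0],[1,0,0,0,0,0,0]])

```text
time: 16.7
position: [0.5412, -0.1411, 0.1531]
tcp_rot: [-0.08, 0.997, 0.0, 0.0]
wrist_force: [0.6, 1.5, 2.9]
width: 0.0334
gripper_force: 60.6
```

jog_arm(increments=[[1,0,0,-0.1,0,0,0],[1,0,0,-0.1,0,0,0],[1,0,0,0,0,0,0]])

```text
time: 17.0
position: [0.5416, -0.1411, 0.1525]
tcp_rot: [-0.08, 0.997, -0.0, 0.0]
wrist_force: [-1.8, 0.9, 13.9]
width: 0.0335
gripper_force: 61.4
```

jog_arm(increments=[[1,0,0,0,0,0,0],[1,0,0,0,0,0,0],[1,0,0,0,0,0,0],[1,0,0,0,0,0,0]])

```text
time: 17.4
position: [0.5415, -0.1411, 0.1525]
tcp_rot: [-0.08, 0.997, -0.0, 0.0]
wrist_force: [-2.0, 1.5, 13.0]
width: 0.0338
gripper_force: 61.4
```

jog_arm(increments=[[1,0,0,0.1,0,0,0],[0.6,0,0,0,0,0,0],[0.465,0,0,0,0,0,0],[0.465,0,0,0,0,0,0],[0.465,0,0,0,0,0,0]])

```text
time: 17.9
position: [0.5404, -0.1415, 0.1516]
tcp_rot: [-0.08, 0.997, -0.0, -0.001]
wrist_force: [-0.2, 0.2, -0.1]
width: 0.0459
gripper_force: 13.5
```

jog_arm(increments=[[0.465,0,0,0,0,0,0],[0.465,0,0,0,0,0,0]])

```text
time: 18.1
position: [0.541, -0.1412, 0.152]
tcp_rot: [-0.08, 0.997, 0.0, -0.0]
wrist_force: [-0.7, 0.3, -2.5]
width: 0.0461
gripper_force: 13.5
```

jog_arm(increments=[[0.465,0,0,0.3,0,0,0],[0.465,0,0,1,0,0,0],[0.465,0,0,2,0,0,0],[0.465,0,0,2.5,0,0,0],[0.465,0,0,2,0,0,0]])

```text
time: 18.6
position: [0.5416, -0.141, 0.2323]
tcp_rot: [-0.08, 0.997, -0.0, 0.001]
wrist_force: [1.0, -0.1, -1.6]
width: 0.0456
gripper_force: 13.5
```

jog_arm(increments=[[0.465,0,2,0.4,0,0,-0.013],[0.465,0,4.5,0,0,0,0],[0.465,-0.2,4.5,0,0,0,0],[0.465,-0.2,4.5,0,0,0,0],[0.465,0,4,0,0,0,0]])

```text
time: 19.1
position: [0.5369, 0.0565, 0.2354]
tcp_rot: [-0.074, 0.997, 0.0, 0.001]
wrist_force: [1.1, 0.9, -0.8]
width: 0.0456
gripper_force: 13.5
```

jog_arm(increments=[[0.465,0,2,0,0,0,0],[0.465,0,1.4,0,0,0,0],[0.465,0,0,0,0,0,0],[0.465,0,0,0,0,0,0],[0.465,0,0,0,0,0,0]])

```text
time: 19.6
position: [0.5374, 0.0855, 0.2342]
tcp_rot: [-0.072, 0.997, -0.001, -0.0]
wrist_force: [0.5, -0.8, -1.8]
width: 0.0457
gripper_force: 13.5
```

```bash
python3 - <<'E'
from h import *
print(ctrl.get_obs()["position"])
for c in("scene","top"):
    cv2.imwrite(f"pics/b_{c}.png",optics.snapshot(c)[:,:,::-1])
    print(c,[(l,d["uv"],round(d["p"],2),onz(c,d["uv"],z)) for l,z in(("bush_centre",.045),("bush",.018),("tongs",.113),("stand_mouth",.07)) for d in models.pinpoint(l,c)[:1]])
for l in("bush","tongs"): print([ (d["p"],d["extent"]) for d in models.spot_in(l,"scene")[:2]])
E
```

```text
[0.53735897 0.08552989 0.23418979]
scene [('bush_centre', [304.5, 188.2], 0.65, array([0.83018174, 0.60355221, 0.045     ])), ('bush', [373.6, 355.0], 0.44, array([ 0.53355341, -0.13738731,  0.018     ])), ('tongs', [303.3, 186.3], 0.61, array([0.73672592, 0.44414819, 0.113     ])), ('stand_mouth', [304.7, 272.9], 0.78, array([0.53413443, 0.08903564, 0.07      ]))]
top [('bush', [252.3, 261.3], 0.2, array([0.55138047, 0.28283915, 0.018     ])), ('tongs', [343.3, 248.1], 0.49, array([0.53629428, 0.08620963, 0.113     ])), ('stand_mouth', [343.3, 252.5], 0.7, array([0.53503163, 0.08502336, 0.07      ]))]
[(0.73, [347.4, 332.4, 408.8, 382.3]), (0.44, [371.1, 331.0, 384.8, 354.1])]
[(0.71, [288.0, 173.2, 317.6, 252.1])]
```

```bash
python3 - <<'E'
from h import *
I=cv2.imread("pics/b_scene.png").astype(int)
print((I[326:354,368:392,2]-I[326:354,368:392,0])[:, ::2])
t=np.linspace(0,6.28,40)
for z in(.034,.0555):
    E=np.array([proj("scene",[.538+.008*np.cos(a),-.1425+.008*np.sin(a),z]) for a in t]);print(z,E.min(0),E.max(0))
E
```

```text
[[-12 -12 -11 -12 -14 -15 -15 -14 -13 -14 -15 -14]
 [-11 -11 -13 -12 -13 -13 -13 -15 -14 -14 -14 -13]
 [-12 -12 -14 -14 -14 -13 -12 -10 -10 -14 -13 -12]
 [-11 -14 -14 -15 -14  -9  -7  -6  -7 -12 -14 -13]
 [-15 -15 -13 -10  -7  -7  -5  -1  -6  -8 -14 -13]
 [-12  -9  -9  -6  -8  -7  -4  -3  -5  -7 -14 -14]
 [ -7  -7  -6  -6  -6  -8  -3  -4  -5  -8 -10 -14]
 [ -8  -8  -6  -8   1   2   1  -5  -7  -6  -8 -13]
 [ -7  -7  -7  -1  64  83  44  -1  -7  -8  -6 -10]
 [ -7  -7  -8  64  67  26  81  45  -6  -7  -7  -7]
 [ -7  -7  -8  84  43  -1  17  96  -7  -6  -6  -7]
 [ -6  -7  -6  78  65  12  33  94  -6  -7  -7  -7]
 [ -8  -8  -6  49  92  52  80  74  -7  -7  -6  -6]
 [ -7  -8  -7  28  60  80  72  39  -8  -8  -7  -8]
 [ -7  -7  -7  28  40  43  44  38  -7  -8  -7  -7]
 [ -6  -8  -7  29  39  45  43  36  -8  -7  -6  -7]
 [ -6  -6  -7  33  38  44  44  37  -7  -6  -6  -7]
 [ -6  -7  -8  32  40  43  44  36  -7  -6  -7  -7]
 [ -6  -7  -7  34  41  44  45  32  -7  -8  -7  -8]
 [ -6  -6  -5  33  42  44  43  33  -6  -6  -7  -6]
 [ -6  -8  -5  35  41  44  45  30  -5  -8  -6  -7]
 [ -8  -7  -4  33  41  43  44  32  -6  -7  -7  -6]
 [ -8  -7  -6  36  42  45  44  31  -7  -7  -6  -7]
 [ -7  -8  -6  30  41  43  45  24  -6  -8  -5  -6]
 [ -9  -8  -6  10  25  34  25   6  -7  -8  -6  -5]
 [ -6  -6  -7  -8   0  11  -2  -6  -7  -6  -7  -6]
 [ -7  -7  -6  -8  -4  -7  -5  -8  -5  -9  -7  -6]
 [ -8  -7  -7  -8  -2  -7  -5  -7  -7  -7  -8  -7]]
0.034 [373.03158343 344.83584566] [382.82938453 350.81966885]
0.0555 [373.36886658 334.05684902] [383.27401338 339.91042622]
```

jog_arm(increments=[[0.465,0,0.25,-2,0,0,0],[0.465,0,0,-2,0,0,0],[0.465,0,0,-0.7,0,0,0],[0.465,0,0,0,0,0,0]])

```text
time: 20.6
position: [0.5366, 0.0902, 0.1865]
tcp_rot: [-0.074, 0.997, -0.0, -0.001]
wrist_force: [-0.5, -0.5, -0.2]
width: 0.0458
gripper_force: 13.5
```

The brass top ring spans rows 334–340, exactly as predicted for a 21 mm proud bush, so it is home. Next, the tongs go down into the stand.

jog_arm(increments=[[0.465,0,0,-0.4,0,0,0],[0.465,0,0,-0.4,0,0,0],[0.465,0,0,-0.3,0,0,0],[0.465,0,0,0,0,0,0]])

```text
time: 21.0
position: [0.5371, 0.0904, 0.1761]
tcp_rot: [-0.074, 0.997, -0.0, -0.0]
wrist_force: [-0.3, -0.0, -1.7]
width: 0.0456
gripper_force: 13.5
```

jog_arm(increments=[[0.465,0,0,-0.5,0,0,0],[0.465,0,0,-0.5,0,0,0],[0.465,0,0,0,0,0,0]])

```text
time: 21.3
position: [0.5367, 0.0902, 0.1655]
tcp_rot: [-0.074, 0.997, -0.0, -0.001]
wrist_force: [0.2, -0.6, -1.0]
width: 0.0458
gripper_force: 13.5
```

In the slot without contact. Lowering further.

jog_arm(increments=[[0.465,0,-0.1,-1,0,0,0],[0.465,0,0,-1,0,0,0],[0.465,0,0,-1,0,0,0],[0.465,0,0,-0.8,0,0,0],[0.465,0,0,0,0,0,0]])

```text
time: 21.8
position: [0.5363, 0.0892, 0.1268]
tcp_rot: [-0.074, 0.997, -0.0, -0.001]
wrist_force: [-0.5, -0.3, -1.8]
width: 0.0456
gripper_force: 13.5
```

jog_arm(increments=[[0.465,0,0,-0.3,0,0,0],[0.465,0,0,-0.2,0,0,0],[0.465,0,0,0,0,0,0]])

```text
time: 22.1
position: [0.5372, 0.0895, 0.1232]
tcp_rot: [-0.074, 0.997, 0.0, 0.0]
wrist_force: [-0.0, 0.3, -1.0]
width: 0.0456
gripper_force: 13.5
```

jog_arm(increments=[[0.465,0,0,-0.2,0,0,0],[0.465,0,0,0,0,0,0]])

```text
time: 22.3
position: [0.5372, 0.0894, 0.1213]
tcp_rot: [-0.074, 0.997, 0.0, 0.0]
wrist_force: [0.7, -0.2, -0.6]
width: 0.0461
gripper_force: 13.5
```

jog_arm(increments=[[0.465,0,0,-0.2,0,0,0],[0.465,0,0,0,0,0,0]])

```text
time: 22.5
position: [0.5371, 0.0894, 0.1191]
tcp_rot: [-0.074, 0.997, -0.0, -0.0]
wrist_force: [0.1, -0.4, -1.0]
width: 0.0457
gripper_force: 13.5
```

jog_arm(increments=[[0.465,0,0,-0.1,0,0,0],[0.465,0,0,0,0,0,0]])

```text
time: 22.7
position: [0.5373, 0.0894, 0.1184]
tcp_rot: [-0.074, 0.997, 0.0, 0.0]
wrist_force: [1.9, -0.2, 0.2]
width: 0.0458
gripper_force: 13.5
```

Touching the floor. Open gently, then fully, and rise.

jog_arm(increments=[[0.465,0,0,-0.05,0,0,0],[0.42,0,0,0,0,0,0],[0.38,0,0,0,0,0,0],[0.3,0,0,0,0,0,0],[0.1,0,0,0,0,0,0]])

```text
time: 23.2
position: [0.5372, 0.0895, 0.1177]
tcp_rot: [-0.074, 0.997, 0.0, -0.0]
wrist_force: [-0.2, -0.7, -0.2]
width: 0.0724
gripper_force: 0.0
```

jog_arm(increments=[[0,0,0,0,0,0,0],[0,0,0,0,0,0,0],[0,0,0,0,0,0,0]])

```text
time: 23.5
position: [0.5372, 0.0894, 0.1177]
tcp_rot: [-0.074, 0.997, 0.0, -0.0]
wrist_force: [-0.6, 0.5, 0.3]
width: 0.0859
gripper_force: 0.0
```

jog_arm(increments=[[0,0,0,1,0,0,0],[0,0,0,3,0,0,0],[0,0,0,4,0,0,0],[0,0,0,4,0,0,0],[0,0,0,1,0,0,0]])

```text
time: 24.0
position: [0.5396, 0.0905, 0.2527]
tcp_rot: [-0.073, 0.997, 0.001, 0.004]
wrist_force: [0.1, 0.7, 0.4]
width: 0.0853
gripper_force: 0.0
```

```bash
python3 - <<'E'
from h import *
o=ctrl.get_obs();print(o["position"],o["wrist_force"],o["width"])
A=cv2.imread("pics/scene0.png");B=optics.snapshot("scene")[:,:,::-1];T=optics.snapshot("top")
print([(c,l,d["uv"],round(d["p"],2)) for c in("scene","top") for l in("tongs_grip","bush_centre") for d in models.pinpoint(l,c)[:1]])
d=(np.abs(A.astype(int)-B).sum(2)>60).astype(np.uint8); n,_,s,_=cv2.connectedComponentsWithStats(d); print(s[1:][s[1:,4]>6])
blue=lambda I:((I[...,0].astype(int)-I[...,2]>40)[220:275,280:330])
for I in(A,B): y,x=np.nonzero(blue(I)); print("blue",x.mean()+280,y.mean()+220,len(x),x.min()+280,x.max()+280,y.min()+220,y.max()+220)
E
```

```text
[0.53955476 0.09050136 0.25272351] [0.08677255 0.7437145  0.40056661] 0.08529676765708841
[('scene', 'tongs_grip', [308.3, 243.5], 0.64), ('scene', 'bush_centre', [377.9, 346.3], 0.47), ('top', 'tongs_grip', [342.7, 248.1], 0.65)]
[[    0     0   102   184 10229]
 [  262     0    73   185  7869]
 [    0   185    19    98   979]
 [  292   227    11     5    19]
 [  305   234    12    16    40]
 [  313   237     7    33    55]
 [  305   250     3    11    21]
 [  305   267     4     3     9]
 [  292   272    20    11    60]
 [  315   272     6     3    14]
 [  311   276    14     6    28]
 [  260   292    88    78  2315]
 [  373   334    11    17   154]
 [   44   350    85   102  3993]
 [   22   454    34    15   214]]
blue 304.8888888888889 233.0 36 292 317 228 238
blue 307.64285714285717 232.21428571428572 14 298 316 228 236
```

```bash
python3 - <<'E'
from h import *
A=cv2.imread("pics/scene0.png").astype(int);B=optics.snapshot("scene")[:,:,::-1].astype(int);optics.snapshot("top")
a,b=A[292:370,260:348],B[292:370,260:348];m=np.abs(a-b).sum(2)>60
print("before/after mean",a[m].mean(0),b[m].mean(0))
for c in("scene","top"): print(c,[(l,d["uv"],round(d["p"],2)) for l in("chisel_1","bench_dog_2","tape_measure") for d in models.pinpoint(l,c)[:1]],[d["extent"] for d in models.spot_in("chisel_1",c)[:1]+models.spot_in("tongs",c)[:1]])
f=lambda I:cv2.Canny(I.astype(np.uint8),40,100)[292:370,260:348]>0
e,g=f(A),f(B);k=cv2.dilate(g.astype(np.uint8),np.ones((3,3)))>0
print("old edges still there",(e&k).sum()/e.sum())
E
```

```text
before/after mean [127.8005126  131.44041008 125.55617258] [83.6104229  86.08628791 82.65869287]
scene [('bench_dog_2', [221.6, 238.9], 0.72), ('tape_measure', [376.3, 367.3], 0.22)] [[251.4, 309.4, 334.4, 391.7], [289.0, 226.4, 317.2, 278.7]]
top [('chisel_1', [403.1, 295.3], 0.81), ('bench_dog_2', [165.5, 288.8], 0.49), ('tape_measure', [458.4, 167.6], 0.63)] [[343.9, 285.3, 437.1, 309.6], [329.0, 238.8, 358.9, 258.2]]
old edges still there 0.8472418670438473
```

Only a uniform shadow changed there, and the chisel and other bystanders are where they were. I'll hand the job in.

```bash
python3 -c "
from workcell import workorder
print(workorder.close_job())"
```

```text
the job is handed in; nothing more can be done
None
```

The bush is home on the depth stop in the jig (about 15 N held for 0.4 s), the tongs are back upright in their stand, nothing else moved, and the job was handed in at about 24 s; no verdict came back.

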